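Crank the feed stage to the red band and lock it

ROBOT

A 6-joint arm with a two-finger parallel gripper is mounted at the origin on a cart in front of the work surface, level with it; the furniture and walls round the work are solid. World frame = base frame: x ahead of the robot, y to its left, z up, the work surface at z = 0. Lengths are in mm, angles in rad, forces in N, time in s.
With the tool pointing down it reaches from about 325 to 775 mm from the base axis. Payload 5.5 kg.
Tool frame: the origin (TCP) lies at the very end of the fingers, on their centre line; the grasp point (between the pads) lies 19 mm behind it; x points along the fingers, y is the direction in which the jaws open and shut, and the axes are right-handed (so a half turn about x gives the same grasp; the last joint's range is limited). The gripper opens to 85 mm and grips with 20 to 120 N. Pads are 22 mm wide; open, the fingers measure 114 mm over their backs; the gripper's body (76 mm by 85 mm) begins 54 mm behind the grasp point. The pads swing forward as they close: fully open they stand 13 mm farther back than shut.
Start: joints at [1.127, 0.091, 1.231, -0, 1.82, -0.057], TCP at [226.342, 555.685, 231.275] pointing down, gripper open.
Joint ranges: [-2.87, 2.87], [-0.86, 2.18], [0.17, 2.46], [-1.51, 4.65], [0.06, 2.69], [-2.65, 2.65]. Speed limits (rad/s): [2.57, 2.57, 3.01, 3.14, 3.14, 3.14].

INTERFACE

Orientations are given as a 3x3 rotation matrix whose columns are the frame's x, y, z axes.
In Python, from workcell import env gives the robot as it stands.
- The arm moves only by the shell command python3 -m inch 'ROWS' [FORCE]. ROWS is JSON, a list of rows, each a list of 3 entries, a list of its own where there are three numbers: the shift along the tool's x, y, z in m, then the turn, a rotation vector about the tool's x, y, z in rad, then the opening, from 0 (shut) to 1 (fully open). A call has 1 to 20 rows; each row shifts and turns the commanded pose from where the row before left it, along the tool's axes as they then stand; what a row does not reach is not made up. A row lasts 1/8 s, in which the tool goes at most 62.5 mm and 10.7 degrees, less where a joint would pass 70% of its speed; a pose out of reach is approached as far as the arm can. A call is refused whole if a number of a shift passes 0.0625 or a number of a turn 0.188, either way. A call with a gripper value outside its range is refused whole. The fingers move at their own pace and stop on an object; FORCE is the grip in N (left out, the last holds). Time passes only in rows, so rows that do not move let the fingers close. It gives the time, the measured TCP pose, the force and the opening at its end, in the units of the state.
- env.observe(): the state, without advancing time (a new reading comes with each control period).
- env.snapshot(name): name is "scene" or "top" or "wrist"; returns the picture (400x640x3 uint8, blue, green, red); there is no depth.
- env.calibration(name): a dict with "intrinsics" (3x3 intrinsics, pixels), "extrinsics" (4x4, takes a point from camera to world coordinates). Camera axes: x right, y up, looking along -z (the intrinsics and any distortion apply to the point x, -y, -z); pixel columns grow to the right and rows downward; lengths in mm; the calibration is good to about 2 mm. A picture is of the moment at which its call begins: read the wrist's pose just before it. calibration takes no time and is no camera call; for the wrist camera it gives the pose at the moment of the call.
- env.finish_job(): hands the job in, once; it reports no verdict.
Trained networks look in the newest picture that a camera, given by its name, has taken for a name from the list of things; names that differ only in an ending like _2 or _b are one class to them, and where a whole thing is asked for, a point or a joint stands for the part that bears it (a point fixed in the world has none). Each returns a list of dicts, best first, with "p" (0 to 1); they miss things now and then, are a little off and sometimes report something else, mostly with a low value. They report only what shows in the picture. A call takes as long as a camera call.
- env.outline_of(query, camera): "region" (400x640 bool, what is visible of it) and "rect" ([left, top, width, height] in pixels, round what is visible of it).
- env.tip_of(query, camera): "uv" ([column, row] in pixels: a listed point, or the origin of a listed thing).
The state is a dict: "t": time; "qpos": joint angles; "joint_velocities": joint speeds; "joint_torque": joint torques, N m; "ee_pos": TCP position; "ee_rot": TCP orientation; "contact_force": force on the tool from outside, world axes, zero at the start; "wrist_torque": the same for the moment, N m; "finger_gap": finger opening in mm.
Only numpy, scipy, OpenCV 4.12 (cv2) and the standard library are available. Lean on these libraries where they do the work, as an engineer would, in place of code of your own. Each camera call takes 0.05 s, during which the arm holds its last target. There are 200 camera calls.

TASK

Turn the orange crank knob of the handwheel until the black pointer of the blue carriage stands inside the red band on the scale; move the carriage only with the crank, do not push it. Then press the green lock cap fully home to lock the carriage there, let go, and leave the blue slide box and the timer where they stand.

Things in the scene. Friction and masses are not known exactly. Their poses are not given: they have to be found in the camera images.
- feed_stage: the machine, fixed on the bench: grey base plate 200 (x) x 400 (y) x 16 mm, origin at the centre of its underside, x to its rear, y to its left end, z up. Left (y 60 to 180 mm) a white gear housing, 118 mm high, its front sloped 35 deg and carrying the handwheel; right of it the slide with blue carriage, a scale in front; at the right end a white block, 62 mm high, with the lock cap.
- lamp_center (a point): centre of the black lamp head, 30 (x) x 150 (y) x 20 mm, hanging over the handwheel; at x -18, y 120, z 310 mm in the feed_stage frame, on a 14 mm post at x 88, y 175 mm. A tool coming straight down on the knob would strike it; one tilted along the handwheel's axis passes in front.
- wheel_axis_point (a point): centre of the black handwheel (110 mm diameter, 10 mm thick disc), half-way through the disc; at x -48, y 120, z 94 mm in the feed_stage frame. The wheel's axis leans 35 deg from vertical to the front: outward it points along (-0.574, 0, 0.819) in the feed_stage frame. This point has feed_stage's axes.
- knob_center (a point): centre, half-way up, of the orange crank knob: 20 mm thick, 46 mm long, parallel to the wheel's axis, 40 mm from it, its centre 33 mm out from wheel_axis_point along the axis (its foot 10 mm out). It spins freely on its pin, so it can be pinched and carried round in a circle without turning the tool.
- handwheel (a joint): angle of the handwheel, rad, -0.1 to 19.6; grows clockwise seen looking at the wheel's face. One turn clockwise drives the carriage 24 mm to the right (-y of feed_stage). Takes about 3 to 5 N at the knob; stays where it is left. At 0 the knob is at the upper rear point of its circle; a quarter turn clockwise brings it to the right (-y) side.
- carriage: blue slide block 105 x 60 x 26 mm on two steel rods, with a pink cassette on top; its origin is not on the block (it lies on the base's underside, at the block's middle in y). Moves along y of feed_stage; driven only by the handwheel and not to be pushed.
- pointer_tip (a point): tip of the black pointer, 3 mm wide, that reaches from the carriage forward over the white scale; x -69, z 40 mm in the feed_stage frame; moves with the carriage.
- band_center (a point): middle of the red band, 10 mm wide along y, that marks the target on the white scale (black ticks every 5 mm); x -69, z 40 mm in the feed_stage frame, fixed during the task, always to the right (-y) of the pointer at the start by 20 to 65 mm (0.9 to 2.6 turns). When the job is right, pointer_tip and band_center have the same y in the feed_stage frame.
- lock_cap (a joint): how far the green lock cap is pressed, m: 0 up, 0.010 fully home. It moves straight down against about 6 N of friction and stays where it is left.
- cap_top (a point): middle of the top of the green lock cap, a mushroom 44 mm in diameter on the end block; at x 0, y -158, z 91 mm in the feed_stage frame while up, 10 mm lower when home.
- slide_box: blue plastic slide box, 93 x 180 x 27 mm, loose, left of the machine; origin at the centre of its underside.
- timer: white timer with coloured keys, 60 x 68 x 18 mm, loose, front right; origin at the centre of its underside.

How it is judged:
By the outcome, as a careful person would: the job done as asked, in the order asked, and still so for the second after the job is handed in, with the robot touching nothing.
It also fails if it takes over 72 s, if anything falls off the work surface, if the arm or the gripper's body presses on something with over 40 N, if the wrist force passes 120 N, or if a joint passes its speed limit or range.

## Working session

There is one attempt and no reset: what is moved stays moved. The work goes in short steps, Python scripts to look and compute and a shell command to move; the robot and the scene stay as the last step left them, time stands still between calls to the robot, and variables do not carry over. Pictures are saved under pics/ and viewed, about 8 in all and at most 12, crops included, and the job is handed in when it is done.

```bash
mkdir -p pics; ls; cat > h.py <<'E'
import numpy as np, cv2
from workcell import env
def proj(n,P):
    c=env.calibration(n);K=np.array(c["intrinsics"]);T=np.linalg.inv(np.array(c["extrinsics"]))
    P=np.atleast_2d(P);q=P@T[:3,:3].T+T[:3,3];q=q*[1,-1,-1]
    u=q@K.T;return u[:,:2]/u[:,2:]
E
python3 - <<'E'
from h import *
o=env.observe();print(o['t'],o['ee_pos'],np.round(o['ee_rot'],3).tolist(),o['finger_gap'])
for n in("scene","top"):
    cv2.imwrite(f"pics/{n}0.png",env.snapshot(n))
    c=env.calibration(n);print(n,{k:np.round(v,3).tolist() if not isinstance(v,str) else v for k,v in c.items()})
    for q in("feed_stage","lamp_center","wheel_axis_point","knob_center","pointer_tip","band_center","cap_top","carriage","slide_box","timer"):
        r=env.tip_of(q,n);print(q,[(np.round(x['uv'],1).tolist(),round(x['p'],2)) for x in r[:2]])
E
```

```text
pics
0.0 [226.19849943 555.40792204 230.16664636] [[-0.001, 0.377, 0.926], [-0.002, 0.926, -0.377], [-1.0, -0.002, -0.0]] 85.40737318451637
scene {'intrinsics': [[463.642, 0.0, 316.574], [0.0, 463.642, 198.789], [0.0, 0.0, 1.0]], 'extrinsics': [[-0.754, 0.463, -0.466, -232.455], [-0.657, -0.539, 0.528, 845.146], [-0.007, 0.704, 0.71, 1310.045], [0.0, 0.0, 0.0, 1.0]]}
feed_stage [([292.0, 230.3], 0.83), ([280.6, 241.0], 0.68)]
lamp_center [([269.8, 191.0], 0.65)]
wheel_axis_point [([281.2, 241.0], 0.93)]
knob_center []
pointer_tip [([305.8, 232.3], 0.6)]
band_center []
cap_top [([315.3, 186.4], 0.62)]
carriage [([287.3, 231.2], 0.57)]
slide_box [([210.6, 295.5], 0.61)]
timer [([209.3, 294.9], 0.73), ([395.7, 199.7], 0.66)]
top {'intrinsics': [[431.987, 0.0, 325.493], [0.0, 431.987, 206.715], [0.0, 0.0, 1.0]], 'extrinsics': [[-0.054, 0.977, -0.205, 249.392], [-0.999, -0.054, 0.006, 49.911], [-0.006, 0.205, 0.979, 1452.558], [0.0, 0.0, 0.0, 1.0]]}
feed_stage [([320.7, 198.8], 0.98)]
lamp_center [([274.5, 185.1], 0.68)]
wheel_axis_point [([285.4, 208.5], 0.97)]
knob_center [([297.8, 217.9], 0.54)]
pointer_tip [([319.7, 216.7], 0.58)]
band_center [([332.8, 212.7], 0.53)]
cap_top [([364.2, 179.3], 0.44), ([275.9, 181.2], 0.44)]
carriage [([313.9, 198.9], 0.74)]
slide_box [([206.9, 199.7], 0.65), ([276.6, 181.6], 0.36)]
timer [([440.5, 251.3], 0.82), ([273.5, 181.8], 0.58)]
```

```bash
python3 - <<'E'
from h import *
a=cv2.imread("pics/scene0.png");b=cv2.imread("pics/top0.png")
a=cv2.resize(a[130:330,170:430],(780,600),interpolation=3)
b=cv2.resize(b[130:290,180:393],(799,600),interpolation=3)
cv2.imwrite("pics/s1.png",a);cv2.imwrite("pics/t1.png",b)
E
```

```text
(no output)
```

View pics/s1.png

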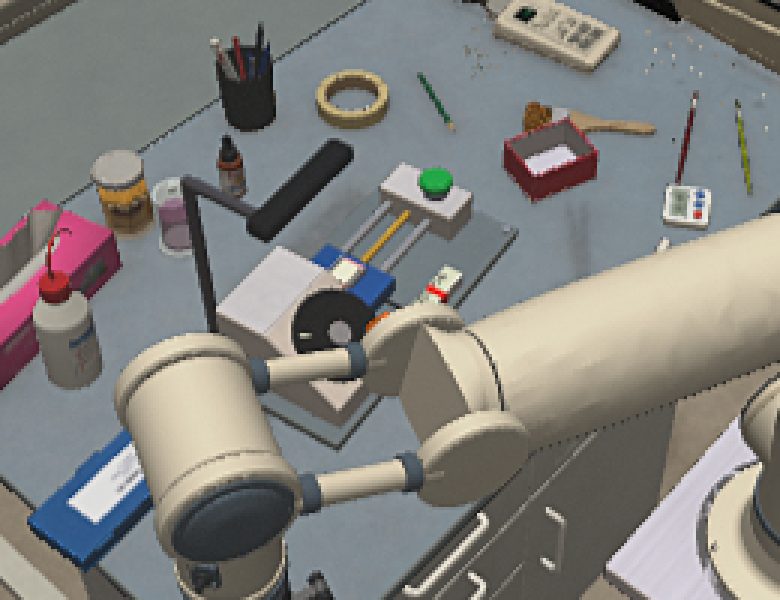

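View pics/t1.png

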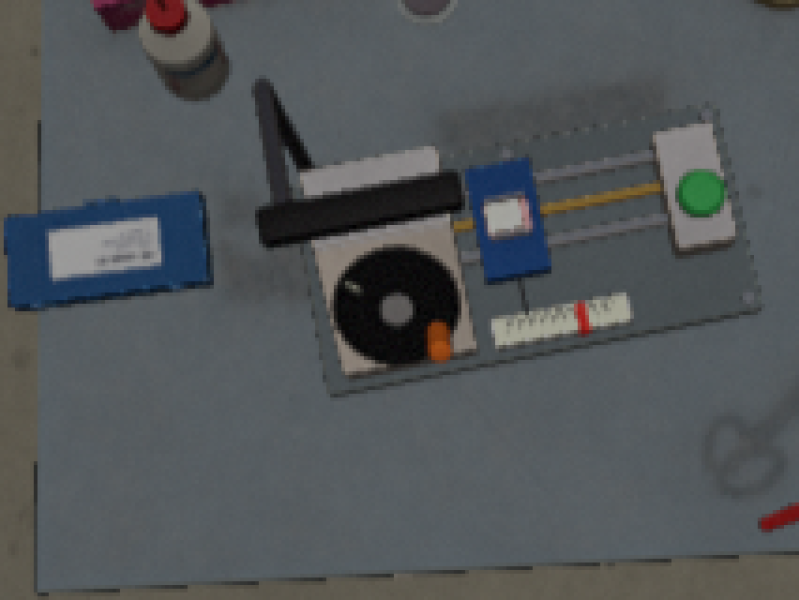

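The top view shows the stage rotated slightly. The pointer is at about crop (526,312), the red band at (583,318), the knob at (440,340), front right of the wheel, and the cap at (702,192). Next I'll fit the stage pose.

```bash
cat >> h.py <<'E'
from scipy.optimize import least_squares
def stage(p):
    x,y,a=p;R=np.array([[np.cos(a),-np.sin(a),0],[np.sin(a),np.cos(a),0],[0,0,1]]);return R,np.array([x,y,0.])
AX=np.array([-.5736,0,.8192]);UP=np.array([.8192,0,.5736]) # axis, knob dir at 0
W0=np.array([-48,120,94.])
def knob(th,h=33): # clockwise: quarter turn -> -y
    return W0+AX*h+40*(np.cos(th)*UP+np.sin(th)*np.array([0,-1.,0]))
E
python3 - <<'E'
from h import *
g=lambda x,y:(180+x/3.75,130+y/3.75)
s=lambda x,y:(170+x/3,130+y/3)
top=[((-48+2.9+0,120,98),g(396,309)),((0,-158,89),g(702,192)),((-18,120,310),g(360,210)),((-100,200,16),g(332,393)),((-100,-200,16),g(760,310)),((100,-200,16),g(714,105))]
sc=[((0,-158,89),s(436,182)),((-18,120,310),s(300,190)),((100,-200,16),None),((-100,-200,16),s(518,230)),((-100,200,16),s(340,443))]
sc=[x for x in sc if x[1]]
# disc outer face hub
A=[('top',np.array([t[0] for t in top]),np.array([t[1] for t in top])),('scene',np.array([t[0] for t in sc]),np.array([t[1] for t in sc]))]
def res(p,use):
    R,t=stage(p);return np.concatenate([(proj(n,P@R.T+t)-U).ravel() for n,P,U in A if n in use])
for use in (('top',),('scene',),('top','scene')):
    r=least_squares(lambda p:res(p,use),[420,0,0.0],loss='soft_l1',x_scale=[100,100,.1]);print(use,r.x,np.round(r.fun,1).tolist())
p=r.x;R,t=stage(p);print(R.round(3).tolist())
# y of pointer, band; knob angle
for nm,uv in(("ptr",g(526,312)),("ptrnet",(319.7,216.7)),("band",g(583,318))):
    q=least_squares(lambda y:(proj('top',R@np.array([-69,y[0],40.])+t)-uv).ravel(),[0.]);print(nm,q.x,q.fun)
# knob outer end
for th in np.arange(0,6.3,.3): print(round(th,1),proj('top',R@knob(th,56)+t).round(0).tolist(),proj('top',R@knob(th,10)+t).round(0).tolist())
print(g(440,350),g(440,325))
E
```

```text
('top',) [5.88343102e+02 5.87920343e+01 1.45752778e-01] [-0.2, -1.5, -0.2, 0.3, 0.2, 0.2, -1.3, 1.3, 1.0, 0.0, 0.3, -0.6]
('scene',) [5.81543343e+02 6.08889690e+01 1.45977905e-01] [-0.2, -1.1, 0.5, -0.0, 0.3, -0.3, -0.7, 1.4]
('top', 'scene') [5.86164640e+02 5.88180090e+01 1.48503334e-01] [-0.1, -0.8, -0.2, 0.8, 0.2, 1.1, -1.1, 2.1, 1.1, 0.5, 0.2, -0.1, -0.8, -2.0, -0.0, -1.0, -0.4, -1.3, -1.1, 0.2]
[[0.989, -0.148, 0.0], [0.148, 0.989, 0.0], [0.0, 0.0, 1.0]]
ptr [10.93233421] [0.44926313 2.21686427]
ptrnet [15.09288351] [-0.20970059 -1.03475239]
band [-37.63669242] [-0.46183471 -2.27889074]
0.0 [[284.0, 208.0]] [[283.0, 203.0]]
0.3 [[288.0, 208.0]] [[287.0, 202.0]]
0.6 [[291.0, 209.0]] [[291.0, 203.0]]
0.9 [[295.0, 211.0]] [[294.0, 205.0]]
1.2 [[297.0, 213.0]] [[296.0, 208.0]]
1.5 [[299.0, 217.0]] [[298.0, 211.0]]
1.8 [[299.0, 220.0]] [[298.0, 214.0]]
2.1 [[299.0, 223.0]] [[298.0, 217.0]]
2.4 [[297.0, 227.0]] [[296.0, 221.0]]
2.7 [[294.0, 229.0]] [[293.0, 223.0]]
3.0 [[291.0, 231.0]] [[290.0, 225.0]]
3.3 [[287.0, 232.0]] [[286.0, 225.0]]
3.6 [[283.0, 231.0]] [[283.0, 225.0]]
3.9 [[279.0, 230.0]] [[279.0, 224.0]]
4.2 [[277.0, 228.0]] [[276.0, 222.0]]
4.5 [[274.0, 225.0]] [[274.0, 219.0]]
4.8 [[273.0, 221.0]] [[273.0, 215.0]]
5.1 [[273.0, 218.0]] [[273.0, 212.0]]
5.4 [[275.0, 215.0]] [[275.0, 209.0]]
5.7 [[277.0, 212.0]] [[277.0, 206.0]]
6.0 [[280.0, 209.0]] [[280.0, 204.0]]
(297.3333333333333, 223.33333333333331) (297.3333333333333, 216.66666666666669)
```

```bash
cat >> h.py <<'E'
from scipy.spatial.transform import Rotation as Ro
P0=[586,58.8,0.147]
def plan(pos,R1,n):
    o=env.observe();R0=np.array(o['ee_rot']);p0=np.array(o['ee_pos'])
    w=Ro.from_matrix(R0.T@R1).as_rotvec()/n;E=Ro.from_rotvec(w).as_matrix()
    S=sum(np.linalg.matrix_power(E,k) for k in range(n));d=np.linalg.solve(S,R0.T@(np.array(pos)-p0))/1000
    print("row",[d.round(4).tolist(),w.round(4).tolist()],"x",n)
    T=R0;p=p0
    for k in range(n): p=p+T@d*1000;T=T@E;print(p.round(0).tolist(),end=' ')
    print()
def tool(p=P0):
    R,t=stage(p);x=R@-AX;y=R@np.array([0,1.,0]);return np.c_[x,y,np.cross(x,y)]
E
python3 - <<'E'
from h import *
R,t=stage(P0);print((R@knob(2.15,38-19)+t),tool().round(3).tolist())
plan(R@knob(2.15,38-19+90)+t,tool(),10)
E
```

```text
[497.32116851 133.13688544  97.00622572] [[0.567, -0.146, 0.81], [0.084, 0.989, 0.12], [-0.819, 0.0, 0.574]]
row [[0.0127, -0.0401, 0.0264], [-0.0517, -0.0596, 0.0163]] x 10
[236.0, 509.0, 219.0] [248.0, 462.0, 207.0] [264.0, 416.0, 196.0] [282.0, 371.0, 187.0] [303.0, 327.0, 180.0] [327.0, 284.0, 174.0] [354.0, 242.0, 170.0] [383.0, 202.0, 168.0] [413.0, 163.0, 168.0] [446.0, 126.0, 171.0]
```

```bash
python3 -m inch '[[[0.0127,-0.0401,0.0264],[-0.0517,-0.0596,0.0163],1],[[0.0127,-0.0401,0.0264],[-0.0517,-0.0596,0.0163],1],[[0.0127,-0.0401,0.0264],[-0.0517,-0.0596,0.0163],1],[[0.0127,-0.0401,0.0264],[-0.0517,-0.0596,0.0163],1],[[0.0127,-0.0401,0.0264],[-0.0517,-0.0596,0.0163],1],[[0.0127,-0.0401,0.0264],[-0.0517,-0.0596,0.0163],1],[[0.0127,-0.0401,0.0264],[-0.0517,-0.0596,0.0163],1],[[0.0127,-0.0401,0.0264],[-0.0517,-0.0596,0.0163],1],[[0.0127,-0.0401,0.0264],[-0.0517,-0.0596,0.0163],1],[[0.0127,-0.0401,0.0264],[-0.0517,-0.0596,0.0163],1],[[0,0,0],[0,0,0],1],[[0,0,0],[0,0,0],1]]' 60
python3 - <<'E'
from h import *
o=env.observe();print(o['t'],o['ee_pos'],o['qpos'])
print((tool().T@np.array(o['ee_rot'])).round(3).tolist())
c=env.calibration("wrist");cv2.imwrite("pics/w0.png",env.snapshot("wrist"));np.savez("w0.npz",K=c["intrinsics"],T=c["extrinsics"])
cv2.imwrite("pics/top2.png",env.snapshot("top"));
for n in("wrist","top"):
  for q in("knob_center","wheel_axis_point","pointer_tip","band_center"):
    r=env.tip_of(q,n);print(n,q,[(np.round(x['uv'],1).tolist(),round(x['p'],2)) for x in r[:2]])
R,t=stage(P0)
for nm,P in(("knobtop",knob(2.15,56)),("knobfoot",knob(2.15,10)),("wheel",W0+5*AX),("band",[-69,-38,40]),("cap",[0,-158,91])): print(nm,proj("wrist",R@np.array(P)+t).round(0))
E
```

```text
t: 2.6
ee_pos: [456.7, 130.3, 171.7]
ee_rot: [[0.56, -0.143, 0.816], [0.079, 0.99, 0.119], [-0.824, -0.002, 0.566]]
contact_force: [0.8, 0.1, 0.4]
finger_gap: 85.5
2.6 [456.72741079 130.30698748 171.73889344] [ 0.25115115 -0.8559367   2.16452153 -0.06622403  1.23497919 -1.46129931]
[[1.0, 0.004, 0.009], [-0.004, 1.0, -0.002], [-0.009, 0.002, 1.0]]
wrist knob_center [([320.6, 197.5], 0.61)]
wrist wheel_axis_point [([356.2, 220.3], 0.71)]
wrist pointer_tip [([230.9, 150.4], 0.76)]
wrist band_center [([175.7, 151.5], 0.72)]
top knob_center [([297.4, 222.1], 0.56)]
top wheel_axis_point [([283.9, 212.2], 0.62)]
top pointer_tip [([321.3, 215.9], 0.84)]
top band_center [([333.1, 211.5], 0.39)]
knobtop [[310. 214.]]
knobfoot [[312. 193.]]
wheel [[353. 217.]]
band [[170. 150.]]
cap [[ 55. 241.]]
```

View pics/w0.png

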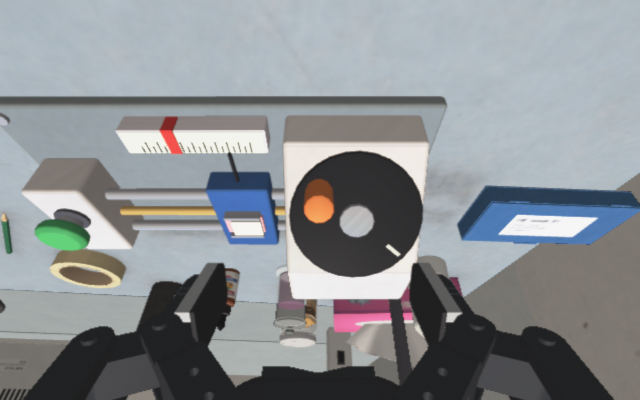

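The wrist view shows the knob's outer end at about (319,209), the hub at (357,221), the pointer tip at (230,152), the band at about (172,150) and the cap at (62,235). I'll refine the fit with these.

```bash
python3 - <<'E'
from h import *
w=[(W0+5*AX,(357,215)),((0,-158,90),(63,235)),((-100,200,16),(446,98)),]
P=np.array([a for a,b in w]);U=np.array([b for a,b in w])
g=lambda x,y:(180+x/3.75,130+y/3.75)
top=[((-45.1,120,98),g(396,309)),((0,-158,89),g(702,192)),((-18,120,310),g(360,210)),((-100,200,16),g(332,393)),((-100,-200,16),g(760,310)),((100,-200,16),g(714,105))]
Pt=np.array([a for a,b in top]);Ut=np.array([b for a,b in top])
def f(v,k=1):
    R,t=stage(v[:3]);th=v[3]
    a=(proj("wrist",P@R.T+t)-U).ravel();b=(proj("wrist",R@knob(th,56)+t)-(319,209)).ravel()
    c=(proj("top",Pt@R.T+t)-Ut).ravel()
    return np.r_[a,b,k*c]
for k in(0,1,2):
    r=least_squares(f,P0+[2.15],x_scale=[100,100,.1,1],args=(k,));v=r.x;print(k,v.round(3),r.fun.round(1).tolist())
    R,t=stage(v[:3])
    for nm,uv in(("ptr",(230.5,151.5)),("band",(174,152))):
        q=least_squares(lambda y:(proj('wrist',R@np.array([-69,y[0],40.])+t)-uv).ravel(),[0.]);print(nm,q.x,q.fun)
    print("TCP goal h19",R@knob(v[3],19)+t)
E
```

```text
0 [5.8499e+02 6.1983e+01 1.6100e-01 2.2540e+00] [-0.2, 0.7, -2.6, 5.7, 5.2, 1.9, -2.1, -1.7, -0.0, 0.0, -0.0, 0.0, -0.0, 0.0, -0.0, 0.0, 0.0, 0.0, -0.0, -0.0]
ptr [12.90494321] [-0.01849946 -1.91572505]
band [-36.54007289] [-0.0180589  -1.87013317]
TCP goal h19 [492.19077785 137.08106006  95.07934731]
1 [5.85475e+02 6.16060e+01 1.59000e-01 2.26600e+00] [-0.7, 1.2, -3.0, 5.8, 4.6, 2.6, -2.0, -1.8, -0.7, -0.2, -1.1, 0.6, -0.6, 1.8, -1.6, 2.8, 0.4, 0.1, -1.0, -0.4]
ptr [13.13951109] [-0.0129887  -1.54536226]
band [-36.33753705] [-0.0131997  -1.57048246]
TCP goal h19 [492.46408739 137.10834026  94.87195743]
2 [5.86318e+02 6.08570e+01 1.56000e-01 2.28700e+00] [-1.7, 2.0, -3.8, 5.9, 3.4, 4.1, -2.0, -1.8, -1.2, -1.1, -1.8, 0.9, -0.8, 2.7, -3.0, 4.8, 1.1, 0.1, -1.3, -1.0]
ptr [13.60347584] [-0.00532242 -0.91005077]
band [-35.91829762] [-0.00631405 -1.07961069]
TCP goal h19 [492.95593858 137.14724913  94.49836315]
```

```bash
sed -i 's/^P0=.*/P0=[585.5,61.5,0.157]/' h.py; python3 - <<'E'
from h import *
R,t=stage(P0)
plan(R@knob(2.26,20)+t,tool(),6)
E
```

```text
row [[0.0138, 0.0001, -0.0023], [-0.0012, -0.0015, 0.0014]] x 6
[463.0, 132.0, 159.0] [469.0, 133.0, 146.0] [474.0, 134.0, 134.0] [480.0, 135.0, 121.0] [486.0, 136.0, 108.0] [492.0, 137.0, 96.0]
```

```bash
python3 -m inch '[[[0.0138,0,-0.0023],[0,-0.002,0.001],1],[[0.0138,0,-0.0023],[0,-0.002,0.001],1],[[0.0138,0,-0.0023],[0,-0.002,0.001],1],[[0.0138,0,-0.0023],[0,-0.002,0.001],1],[[0,0,0],[0,0,0],1]]'
python3 - <<'E'
from h import *
R,t=stage(P0)
plan(R@knob(2.26,20)+t,tool(),2)
print(env.observe()['qpos'])
cv2.imwrite("pics/w1.png",env.snapshot("wrist"))
for h in (10,56): print(proj("wrist",R@knob(2.26,h)+t))
E
```

```text
t: 3.72
ee_pos: [480.1, 133.6, 118.6]
ee_rot: [[0.564, -0.147, 0.813], [0.084, 0.989, 0.12], [-0.822, 0.0, 0.57]]
contact_force: [0.4, -0.3, 0.0]
finger_gap: 85.4
row [[0.0129, 0.0008, -0.0013], [-0.0041, -0.0022, 0.0027]] x 2
[486.0, 135.0, 107.0] [492.0, 137.0, 96.0] 
[ 0.23873774 -0.77862625  2.21989247 -0.05844246  1.09653288 -1.46869617]
[[318.42228042 228.65243222]]
[[318.1058795  267.45845228]]
```

View pics/w1.png

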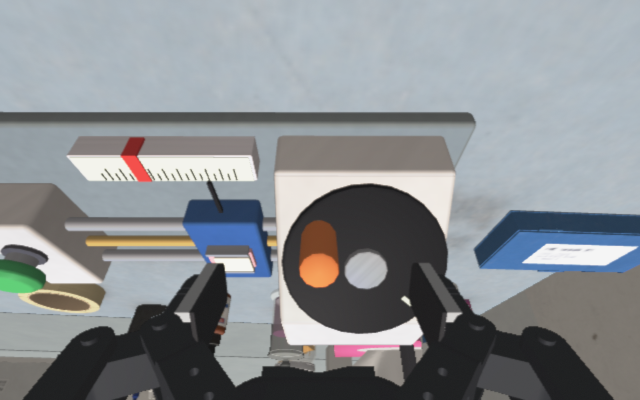

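The knob end is at (319,270) against a predicted (318,267), centred between the fingers. I'll go in and grip it.

```bash
python3 -m inch '[[[0.0129,0.0008,-0.0013],[-0.004,-0.002,0.0027],1],[[0.0129,0.0008,-0.0013],[-0.004,-0.002,0.0027],1],[[0,0,0],[0,0,0],1],[[0,0,0],[0,0,0],0],[[0,0,0],[0,0,0],0],[[0,0,0],[0,0,0],0],[[0,0,0],[0,0,0],0],[[0,0,0],[0,0,0],0],[[0,0,0],[0,0,0],0]]' 60
python3 - <<'E'
from h import *
o=env.observe();print((tool().T@np.array(o['ee_rot'])).round(3).tolist())
R,t=stage(P0);l=R.T@(np.array(o['ee_pos'])-t)-W0;print("h",l@AX,"y,z",l[1],l@UP, np.hypot(l[1],l@UP),np.arctan2(-l[1],l@UP))
# circle rows from th0, 20deg... dth=pi/10
E
```

```text
t: 4.9
ee_pos: [492.8, 137.1, 98.9]
ee_rot: [[0.569, -0.156, 0.807], [0.09, 0.988, 0.128], [-0.817, -0.0, 0.576]]
contact_force: [-4.5, -2.2, 3.3]
finger_gap: 19.0
[[1.0, 0.0, -0.003], [-0.0, 1.0, 0.0], [0.003, -0.0, 1.0]]
h 22.265551160940053 y,z -30.87723167436137 -23.22465058439446 38.63661256683095 2.215679064989302
```

```bash
python3 - <<'E'
import numpy as np
th=2.24+np.arange(11)*np.pi/10
print(np.c_[-40*np.diff(np.sin(th)),40*np.diff(np.cos(th))].round(1).tolist())
E
```

```text
[[9.2, -8.5], [11.4, -5.2], [12.4, -1.5], [12.3, 2.5], [10.9, 6.1], [8.5, 9.2], [5.2, 11.4], [1.5, 12.4], [-2.5, 12.3], [-6.1, 10.9]]
```

```bash
python3 -m inch '[[[0,0.0092,-0.0085],[0,0,0],0],[[0,0.0114,-0.0052],[0,0,0],0],[[0,0.0124,-0.0015],[0,0,0],0],[[0,0.0123,0.0025],[0,0,0],0],[[0,0.0109,0.0061],[0,0,0],0],[[0,0,0],[0,0,0],0]]'
cat > st.py <<'E'
from h import *
o=env.observe();R,t=stage(P0);l=R.T@(np.array(o['ee_pos'])-t)-W0
print("h",round(l@AX,1),"y,z",l[1].round(1),(l@UP).round(1),"r",np.hypot(l[1],l@UP).round(1),"th",np.arctan2(-l[1],l@UP).round(3)%6.2832)
print("Ftool",(np.array(o['ee_rot']).T@np.array(o['contact_force'])).round(1),o['qpos'].round(2))
print("rot err",Ro.from_matrix(np.array(o['ee_rot']).T@tool()).as_rotvec().round(3))
E
python3 st.py
```

```text
t: 5.65
ee_pos: [481.6, 191.1, 97.1]
ee_rot: [[0.576, -0.156, 0.802], [0.088, 0.988, 0.129], [-0.813, -0.004, 0.583]]
contact_force: [23.0, -5.8, -3.9]
finger_gap: 19.0
h 22.2 y,z 24.3 -26.4 r 35.8 th 3.8851999999999998
Ftool [15.9 -9.3 15.4] [ 0.41 -0.69  2.21 -0.18  1.02 -1.27]
rot err [0.002 0.011 0.003]
```

```bash
python3 - <<'E'
import numpy as np
th=3.86+np.arange(11)*np.pi/10
print(np.c_[-40*np.diff(np.sin(th)),40*np.diff(np.cos(th))].round(1).tolist())
E
python3 -m inch '[[[0,0.0082,0.0094],[0,0,0],0],[[0,0.0049,0.0115],[0,0,0],0],[[0,0.0011,0.0125],[0,0,0],0],[[0,-0.0028,0.0122],[0,0,0],0],[[0,-0.0064,0.0107],[0,0,0],0],[[0,0,0],[0,0,0],0]]'
python3 st.py
```

```text
[[8.0, 9.6], [4.7, 11.6], [0.8, 12.5], [-3.1, 12.1], [-6.7, 10.6], [-9.6, 8.0], [-11.6, 4.7], [-12.5, 0.8], [-12.1, -3.1], [-10.6, -6.7]]
t: 6.4
ee_pos: [523.7, 204.6, 127.4]
ee_rot: [[0.57, -0.156, 0.807], [0.091, 0.988, 0.127], [-0.817, 0.001, 0.577]]
contact_force: [4.3, 1.7, 0.9]
finger_gap: 18.5
h 22.0 y,z 31.0 26.8 r 41.0 th 5.4242
Ftool [1.9 1.  4.2] [ 0.39 -0.54  2.06 -0.16  1.02 -1.29]
rot err [-0.001  0.004 -0.001]
```

```bash
sed -i 's/^o=env.observe();R,t=stage(P0);l=R.T@(np.array(o\[.ee_pos.\])-t)-W0/&-np.array([0,-1.7,0])-4*UP/' st.py; python3 st.py; python3 - <<'E'
import numpy as np
th=5.32+np.arange(21)*np.pi/10
print(np.c_[-40*np.diff(np.sin(th)),40*np.diff(np.cos(th))].round(1).tolist())
E
```

```text
h 22.0 y,z 32.7 22.8 r 39.9 th 5.3202
Ftool [1.9 1.  4.2] [ 0.39 -0.54  2.06 -0.16  1.02 -1.29]
rot err [-0.001  0.004 -0.001]
[[-8.7, 9.0], [-11.0, 5.9], [-12.3, 2.2], [-12.4, -1.7], [-11.3, -5.4], [-9.0, -8.7], [-5.9, -11.0], [-2.2, -12.3], [1.7, -12.4], [5.4, -11.3], [8.7, -9.0], [11.0, -5.9], [12.3, -2.2], [12.4, 1.7], [11.3, 5.4], [9.0, 8.7], [5.9, 11.0], [2.2, 12.3], [-1.7, 12.4], [-5.4, 11.3]]
```

```bash
python3 -m inch '[[[0,-0.0087,0.009],[0,0,0],0],[[0,-0.011,0.0059],[0,0,0],0],[[0,-0.0123,0.0022],[0,0,0],0],[[0,-0.0124,-0.0017],[0,0,0],0],[[0,-0.0113,-0.0054],[0,0,0],0],[[0,-0.009,-0.0087],[0,0,0],0],[[0,-0.0059,-0.011],[0,0,0],0],[[0,-0.0022,-0.0123],[0,0,0],0],[[0,0.0017,-0.0124],[0,0,0],0],[[0,0.0054,-0.0113],[0,0,0],0],[[0,0,0],[0,0,0],0]]'
python3 st.py
```

```text
t: 7.78
ee_pos: [495.7, 134.7, 100.6]
ee_rot: [[0.569, -0.158, 0.807], [0.092, 0.987, 0.128], [-0.817, 0.002, 0.576]]
contact_force: [-3.7, 4.1, 5.6]
finger_gap: 18.5
h 22.3 y,z -32.0 -24.2 r 40.1 th 2.218
Ftool [-6.3  4.7  0.8] [ 0.22 -0.72  2.22 -0.04  1.03 -1.5 ]
rot err [ 0.     0.003 -0.002]
```

```bash
python3 -m inch '[[[0,0.0087,-0.009],[0,0,0],0],[[0,0.011,-0.0059],[0,0,0],0],[[0,0.0123,-0.0022],[0,0,0],0],[[0,0.0124,0.0017],[0,0,0],0],[[0,0.0113,0.0054],[0,0,0],0],[[0,0.009,0.0087],[0,0,0],0],[[0,0.0059,0.011],[0,0,0],0],[[0,0.0022,0.0123],[0,0,0],0],[[0,-0.0017,0.0124],[0,0,0],0],[[0,-0.0054,0.0113],[0,0,0],0],[[0,0,0],[0,0,0],0]]'
python3 st.py
python3 - <<'E'
from h import *
cv2.imwrite("pics/w2.png",env.snapshot("wrist"));cv2.imwrite("pics/top3.png",env.snapshot("top"))
for n in("wrist","top"):
  for q in("pointer_tip","band_center"):
    r=env.tip_of(q,n);print(n,q,[(np.round(x['uv'],1).tolist(),round(x['p'],2)) for x in r[:2]])
E
```

```text
t: 9.15
ee_pos: [522.9, 205.1, 126.8]
ee_rot: [[0.569, -0.157, 0.807], [0.092, 0.988, 0.128], [-0.817, 0.001, 0.576]]
contact_force: [0.2, 4.6, 4.7]
finger_gap: 18.5
h 22.0 y,z 33.3 21.9 r 39.8 th 5.2932
Ftool [-3.3  4.6  3.4] [ 0.39 -0.54  2.07 -0.16  1.02 -1.29]
rot err [-0.     0.003 -0.002]
wrist pointer_tip [([18.9, 109.8], 0.88)]
wrist band_center []
top pointer_tip [([327.9, 211.1], 0.67)]
top band_center [([328.1, 195.7], 0.7)]
```

View pics/w2.png

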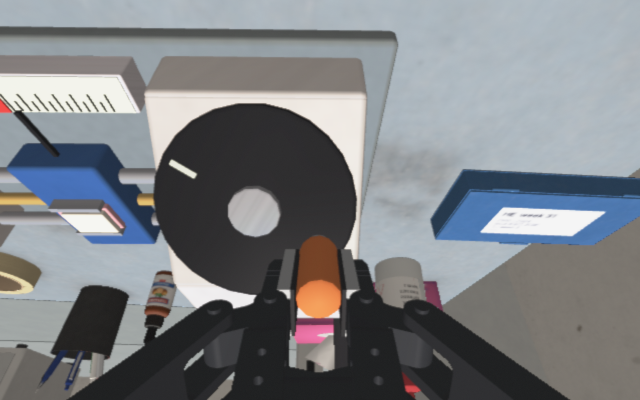

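The knob is still gripped. The pointer tip at (17,112) is just left of the band edge, so I'll turn about 0.3 of a turn and look again.

```bash
python3 -m inch '[[[0,-0.0087,0.009],[0,0,0],0],[[0,-0.011,0.0059],[0,0,0],0],[[0,-0.0123,0.0022],[0,0,0],0],[[0,-0.0124,-0.0017],[0,0,0],0],[[0,-0.0113,-0.0054],[0,0,0],0],[[0,0,0],[0,0,0],0]]'
python3 st.py
python3 - <<'E'
from h import *
im=env.snapshot("wrist");cv2.imwrite("pics/w3.png",im)
for q in("pointer_tip","band_center"):
    r=env.tip_of(q,"wrist");print(q,[(np.round(x['uv'],1).tolist(),round(x['p'],2)) for x in r[:2]])
R,t=stage(P0);u=proj("wrist",R@np.array([-69,-37,40.])+t)[0];print(u)
x,y=int(max(0,u[0]-80)),int(max(0,u[1]-60))
c=im[y:y+120,x:x+160];cv2.imwrite("pics/w3c.png",cv2.resize(c,None,fx=5,fy=5,interpolation=3));print(x,y)
E
```

```text
t: 10.2
ee_pos: [539.9, 149.1, 132.9]
ee_rot: [[0.57, -0.155, 0.807], [0.088, 0.988, 0.127], [-0.817, -0.002, 0.577]]
contact_force: [-0.2, -3.2, 5.6]
finger_gap: 18.2
h 22.3 y,z -24.7 31.9 r 40.3 th 0.658
Ftool [-5.  -3.1  2.6] [ 0.24 -0.56  2.07 -0.06  1.02 -1.47]
rot err [-0.     0.004  0.002]
pointer_tip [([106.1, 93.6], 0.75)]
band_center [([94.0, 89.5], 0.63)]
[91.33731993 89.0534027 ]
11 29
```

View pics/w3c.png

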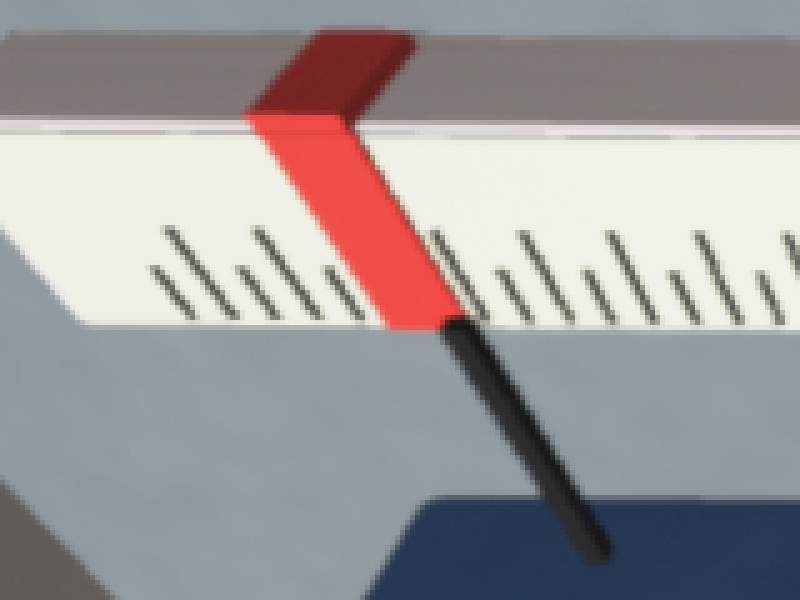

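The band spans about 387–467 and the pointer tip is at about 459 in the crop, with 8.4 px/mm. That leaves roughly 3.8 mm, or about 1 rad, to go.

```bash
python3 - <<'E'
import numpy as np
th=.66+np.arange(4)*.32
print(np.c_[-40*np.diff(np.sin(th)),40*np.diff(np.cos(th))].round(1).tolist())
E
python3 -m inch '[[[0,-0.0088,-0.0094],[0,0,0],0],[[0,-0.0053,-0.0116],[0,0,0],0],[[0,-0.0014,-0.0126],[0,0,0],0],[[0,0,0],[0,0,0],0]]'
python3 st.py
cat > look.py <<'E'
from h import *
import sys
im=env.snapshot("wrist");n=sys.argv[1];cv2.imwrite(f"pics/{n}.png",im)
for q in("pointer_tip","band_center"):
    r=env.tip_of(q,"wrist");print(q,[(np.round(x['uv'],1).tolist(),round(x['p'],2)) for x in r[:2]])
R,t=stage(P0);u=proj("wrist",R@np.array([-69,-37,40.])+t)[0];print(u)
x,y=int(max(0,u[0]-80)),int(max(0,u[1]-60))
c=im[y:y+120,x:x+160];cv2.imwrite(f"pics/{n}c.png",cv2.resize(c,None,fx=5,fy=5,interpolation=3));print(x,y)
C=np.array(env.calibration("wrist")["extrinsics"])[:3,3];print("cam in stage",R.T@(C-t))
E
python3 look.py w4
```

```text
[[-8.7, -9.3], [-5.3, -11.6], [-1.4, -12.7]]
t: 10.85
ee_pos: [514.1, 129.5, 112.9]
ee_rot: [[0.568, -0.155, 0.808], [0.087, 0.988, 0.128], [-0.818, -0.002, 0.575]]
contact_force: [-9.6, -5.8, 9.7]
finger_gap: 18.1
h 22.3 y,z -40.0 -2.9 r 40.1 th 1.643
Ftool [-13.9  -4.3  -3. ] [ 0.2  -0.66  2.17 -0.03  1.03 -1.52]
rot err [0.    0.001 0.003]
pointer_tip [([135.7, 149.4], 0.7)]
band_center [([126.8, 153.6], 0.9), ([596.1, 224.3], 0.22)]
[129.2395506  149.06560994]
49 89
cam in stage [-209.05691538   79.84071454  182.75759481]
```

```bash
python3 -m inch '[[[0,0,0],[0,0,0],1],[[0,0,0],[0,0,0],1],[[0,0,0],[0,0,0],1],[[0,0,0],[0,0,0],1],[[-0.02,0,0],[0,0,0],1],[[-0.03,0,0],[0,0,0],1],[[-0.01,-0.04,0],[0,0,0],1],[[0,-0.04,0],[0,0,0],1],[[0,-0.037,0],[0,0,0],1],[[0,0,0],[0,0,0],1],[[0,0,0],[0,0,0],1]]'
python3 st.py; python3 look.py w5
```

```text
t: 12.38
ee_pos: [499.5, 10.0, 162.2]
ee_rot: [[0.569, -0.156, 0.808], [0.09, 0.988, 0.127], [-0.818, 0.001, 0.576]]
contact_force: [-0.5, 0.6, 0.3]
finger_gap: 85.5
h 81.6 y,z -155.7 -1.8 r 155.8 th 1.582
Ftool [-0.4  0.7 -0.2] [-0.18 -0.78  2.15  0.21  1.2  -1.92]
rot err [-0.001  0.003 -0.   ]
pointer_tip [([321.7, 135.6], 0.79)]
band_center [([315.3, 135.5], 0.91)]
[315.34812605 134.39105617]
235 74
cam in stage [-242.1854941   -35.5451768   231.85406138]
```

View pics/w5c.png

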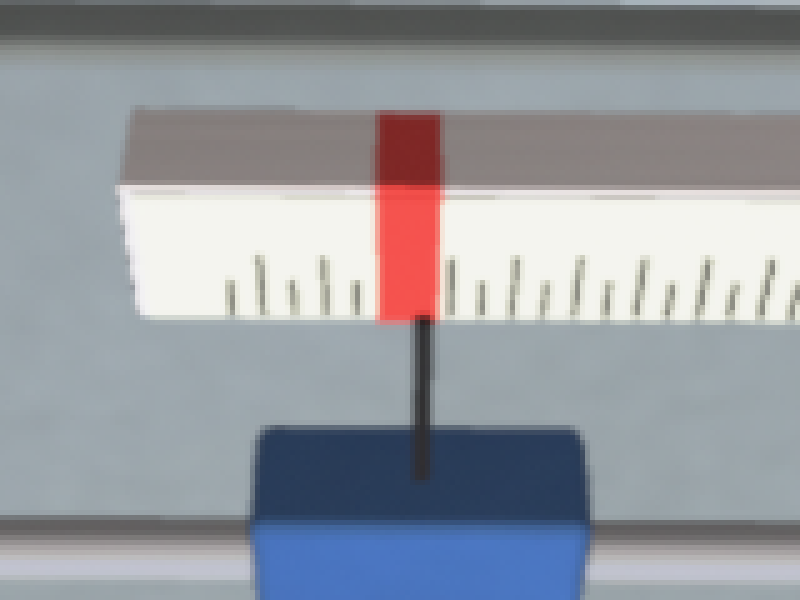

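Straight on, the band centre is at x≈408 and the pointer at x≈423, at 6.3 px/mm. The pointer is inside the band but 2.3 mm off centre. I'll regrasp the knob and turn 0.6 rad more.

```bash
python3 - <<'E'
import numpy as np
th=np.array([1.64,1.94,2.24])
print(np.c_[-40*np.diff(np.sin(th)),40*np.diff(np.cos(th))].round(1).tolist())
E
python3 -m inch '[[[0,0.038,0],[0,0,0],1],[[0,0.04,0],[0,0,0],1],[[0.005,0.038,0],[0,0,0],1],[[0.025,0,-0.0005],[0,0,0],1],[[0,0,0],[0,0,0],1]]'
python3 st.py
```

```text
[[2.6, -11.7], [5.9, -10.4]]
t: 13.15
ee_pos: [496.9, 128.7, 135.1]
ee_rot: [[0.565, -0.16, 0.809], [0.092, 0.987, 0.131], [-0.82, 0.0, 0.573]]
contact_force: [-0.3, 0.6, -0.1]
finger_gap: 85.5
h 50.3 y,z -38.1 -4.2 r 38.3 th 1.681
Ftool [-0.   0.6 -0.3] [ 0.2  -0.73  2.17 -0.03  1.1  -1.52]
rot err [ 0.003 -0.001 -0.002]
```

Target before gripping: y −40.0, z −2.9, h 22.

```bash
python3 -m inch '[[[0.014,-0.001,0.0007],[0,0,0],1],[[0.014,-0.001,0.0006],[0,0,0],1],[[0,0,0],[0,0,0],1],[[0,0,0],[0,0,0],0],[[0,0,0],[0,0,0],0],[[0,0,0],[0,0,0],0],[[0,0,0],[0,0,0],0],[[0,0,0],[0,0,0],0]]' 60
python3 st.py
```

```text
t: 14.15
ee_pos: [515.3, 129.3, 116.5]
ee_rot: [[0.569, -0.158, 0.807], [0.094, 0.987, 0.127], [-0.817, 0.003, 0.577]]
contact_force: [-5.0, 5.7, 2.4]
finger_gap: 18.8
h 24.6 y,z -40.4 0.1 r 40.4 th 1.569
Ftool [-4.3  6.5 -1.9] [ 0.19 -0.67  2.16 -0.02  1.03 -1.53]
rot err [-0.     0.004 -0.003]
```

```bash
python3 -m inch '[[[0,0.0026,-0.0117],[0,0,0],0],[[0,0.0059,-0.0104],[0,0,0],0],[[0,0,0],[0,0,0],0],[[0,0,0],[0,0,0],0]]'
python3 st.py
```

```text
t: 14.65
ee_pos: [496.5, 134.9, 104.1]
ee_rot: [[0.571, -0.158, 0.806], [0.094, 0.987, 0.127], [-0.816, 0.003, 0.578]]
contact_force: [-0.6, 5.8, 1.7]
finger_gap: 18.4
h 24.6 y,z -31.9 -21.5 r 38.5 th 2.164
Ftool [-1.2  5.8  1.3] [ 0.22 -0.72  2.22 -0.04  1.03 -1.5 ]
rot err [-0.     0.006 -0.003]
```

```bash
python3 -m inch '[[[0,0,0],[0,0,0],1],[[0,0,0],[0,0,0],1],[[0,0,0],[0,0,0],1],[[0,0,0],[0,0,0],1],[[-0.02,0,0],[0,0,0],1],[[-0.03,0,0],[0,0,0],1],[[-0.005,-0.04,0.005],[0,0,0],1],[[0,-0.043,0.005],[0,0,0],1],[[0,-0.043,0.005],[0,0,0],1],[[0,0,0],[0,0,0],1],[[0,0,0],[0,0,0],1]]'
python3 look.py w6
python3 - <<'E'
from h import *
R,t=stage(P0);Rt=np.c_[R@[0,0,-1.],R@[0,1.,0],R@[1.,0,0]]
print("cap",R@[0,-158,91]+t)
for e,n in ((60,9),): plan(R@np.array([0,-158,91+e])+t,Rt,n)
E
```

```text
t: 16.02
ee_pos: [496.6, 5.9, 156.0]
ee_rot: [[0.568, -0.156, 0.808], [0.09, 0.988, 0.127], [-0.818, 0.001, 0.576]]
contact_force: [1.0, 0.5, -0.0]
finger_gap: 85.5
pointer_tip [([323.3, 144.8], 0.7)]
band_center [([321.3, 146.6], 0.55)]
[319.62299507 143.09913861]
239 83
cam in stage [-245.66362325  -38.95115673  225.69940884]
cap [610.20421834 -94.55672557  91.        ]
row [[0.0042, -0.0132, 0.01], [0.0002, 0.0682, -0.0001]] x 9
[509.0, -4.0, 159.0] [522.0, -15.0, 160.0] [535.0, -27.0, 161.0] [547.0, -38.0, 161.0] [560.0, -49.0, 161.0] [573.0, -61.0, 159.0] [586.0, -72.0, 157.0] [598.0, -83.0, 154.0] [610.0, -95.0, 151.0]
```

View pics/w6c.png

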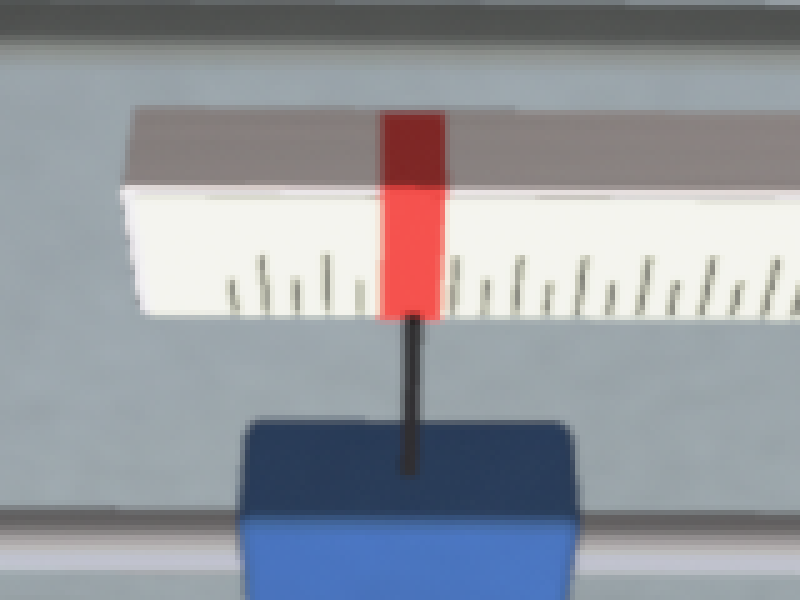

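The pointer (x≈413) now sits at the band centre (≈411). Next I'll move over the cap with the fingers shut.

```bash
python3 -m inch '[[[0.0042,-0.0132,0.01],[0,0.0682,0],0],[[0.0042,-0.0132,0.01],[0,0.0682,0],0],[[0.0042,-0.0132,0.01],[0,0.0682,0],0],[[0.0042,-0.0132,0.01],[0,0.0682,0],0],[[0.0042,-0.0132,0.01],[0,0.0682,0],0],[[0.0042,-0.0132,0.01],[0,0.0682,0],0],[[0.0042,-0.0132,0.01],[0,0.0682,0],0],[[0.0042,-0.0132,0.01],[0,0.0682,0],0],[[0.0042,-0.0132,0.01],[0,0.0682,0],0],[[0,0,0],[0,0,0],0],[[0,0,0],[0,0,0],0]]'
python3 - <<'E'
from h import *
R,t=stage(P0);Rt=np.c_[R@[0,0,-1.],R@[0,1.,0],R@[1.,0,0]]
cv2.imwrite("pics/w7.png",env.snapshot("wrist"))
r=env.tip_of("cap_top","wrist");print([(np.round(x['uv'],1).tolist(),round(x['p'],2)) for x in r[:2]],proj("wrist",R@[0,-158,91]+t), proj("wrist",R@[10,-158,91]+t))
plan(R@np.array([0,-158,96])+t,Rt,3)
E
```

```text
t: 17.55
ee_pos: [610.0, -95.2, 150.8]
ee_rot: [[0.001, -0.158, 0.987], [0.001, 0.987, 0.158], [-1.0, 0.001, 0.001]]
contact_force: [-0.4, 0.3, 0.3]
finger_gap: -0.2
[([315.1, 220.9], 0.73)] [[317.35232957 220.38945812]] [[317.35373765 233.74512129]]
row [[0.0186, 0.0003, 0.0002], [0.0004, 0.0006, 0.0]] x 3
[610.0, -95.0, 133.0] [610.0, -95.0, 115.0] [610.0, -95.0, 96.0]
```

View pics/w7.png

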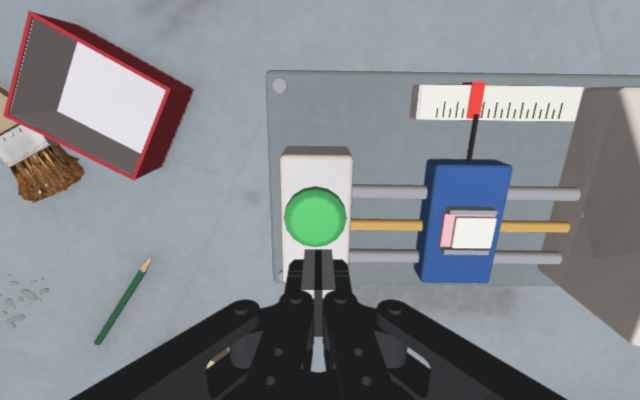

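The cap at (315,218) matches the prediction of (317,220). I'll descend and press.

```bash
python3 -m inch '[[[0.0186,0.0007,0],[0,0,0],0],[[0.0186,0,0],[0,0,0],0],[[0.0176,0,0],[0,0,0],0],[[0.003,0,0],[0,0,0],0],[[0.003,0,0],[0,0,0],0],[[0.003,0,0],[0,0,0],0],[[0.003,0,0],[0,0,0],0],[[0,0,0],[0,0,0],0]]'
```

```text
t: 18.65
ee_pos: [610.1, -95.8, 85.2]
ee_rot: [[0.001, -0.156, 0.988], [0.0, 0.988, 0.156], [-1.0, -0.0, 0.001]]
contact_force: [-3.5, 0.7, 4.0]
finger_gap: 0.3
```

```bash
python3 -m inch '[[[0.002,0,0],[0,0,0],0],[[0.002,0,0],[0,0,0],0],[[0,0,0],[0,0,0],0]]'
```

```text
t: 19.02
ee_pos: [610.2, -95.8, 81.1]
ee_rot: [[0.001, -0.156, 0.988], [0.0, 0.988, 0.156], [-1.0, -0.0, 0.001]]
contact_force: [-3.3, 0.2, 5.7]
finger_gap: 0.3
```

Still only friction force. I'll push until the force rises at the stop.

```bash
python3 -m inch '[[[0.0015,0,0],[0,0,0],0],[[0.0015,0,0],[0,0,0],0],[[0,0,0],[0,0,0],0]]'
```

```text
t: 19.4
ee_pos: [610.3, -95.9, 80.9]
ee_rot: [[0.002, -0.156, 0.988], [-0.0, 0.988, 0.156], [-1.0, -0.001, 0.002]]
contact_force: [-9.9, 2.8, 16.8]
finger_gap: 0.1
```

```bash
python3 -m inch '[[[0.002,0,0],[0,0,0],0],[[0,0,0],[0,0,0],0],[[0,0,0],[0,0,0],0]]'
python3 -m inch '[[[-0.01,0,0],[0,0,0],0],[[-0.03,0,0],[0,0,0],0],[[-0.04,0,0],[0,0,0],0],[[0,0,-0.03],[0,0,0],0],[[0,0,-0.03],[0,0,0],0],[[0,0,0],[0,0,0],0],[[0,0,0],[0,0,0],0]]'
python3 - <<'E'
from h import *
R,t=stage(P0);a=env.snapshot("wrist");b=env.snapshot("top")
for q in ("cap_top","pointer_tip","band_center"): 
  r=env.tip_of(q,"wrist");print(q,[(np.round(x['uv'],1).tolist(),round(x['p'],2)) for x in r[:1]])
print(proj("wrist",R@[0,-158,91]+t),proj("wrist",R@[0,-158,81]+t))
c=cv2.resize(b[130:290,180:393],(600,450),interpolation=3)
cv2.imwrite("pics/fin.png",cv2.resize(a[60:320,230:600],(790,555),interpolation=3));cv2.imwrite("pics/fint.png",c)
E
```

```text
t: 19.77
ee_pos: [610.4, -95.9, 80.9]
ee_rot: [[0.003, -0.156, 0.988], [-0.001, 0.988, 0.156], [-1.0, -0.001, 0.003]]
contact_force: [-13.6, 1.9, 23.8]
finger_gap: -0.0
t: 20.65
ee_pos: [551.3, -105.2, 154.9]
ee_rot: [[0.001, -0.156, 0.988], [0.0, 0.988, 0.156], [-1.0, 0.0, 0.001]]
contact_force: [0.5, 0.3, 0.6]
finger_gap: -0.1
cap_top []
pointer_tip [([462.3, 186.0], 0.7)]
band_center [([460.7, 186.6], 0.92)]
[[317.56385074 292.23294348]] [[317.55603982 284.6970284 ]]
```

View pics/fin.png

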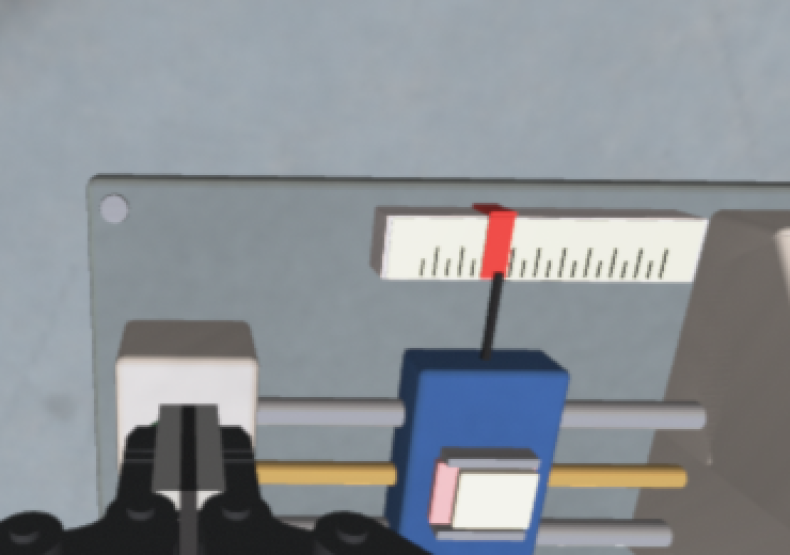

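```bash
python3 -c "
from workcell import env
print(env.finish_job())"
```

```text
the job is handed in; nothing more can be done
None
```

I turned the crank about 1.9 turns until the pointer stood in the red band, pressed the lock cap home, backed the arm off clear and handed the job in at about 21 s. `finish_job` gave no verdict.

- **Pointer:** the straight-on wrist view before locking put the pointer tip within about 0.5 mm of the band centre. After locking, the tip still sat inside the band. That last view was oblique and read about 1.5 mm off, most likely because of the viewing angle.
- **Earlier disagreement:** my oblique-view estimates of the distance left to turn disagreed with the straight-on view by a few mm. I trusted the straight-on view, regrasped the knob and turned 0.6 rad more.
- **Lock cap:** travel stopped at z 80.9 mm against an expected 81 mm for fully home. The force rose from about 6 N to 24 N there. I had no final picture of the cap, because the fingers hid it and the network did not report it.
- **Slide box and timer:** no move went near either one, but I did not measure their positions at the end.
- **Contact at the end:** the tool force was close to zero after backing off.

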